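# Park the square nozzle in its stand

## Task

Three square hot-air nozzles stand on the bench. Park the middle-sized one upright in the round nozzle stand: set it in the mouth, then, pressing only lightly, feel and turn it until its square skirt drops fully home in the square seat, and let go. Leave the other two nozzles standing where they are.

Things in the scene. Friction and masses are not known exactly. Their poses are not given: they have to be found in the camera images.
- nozzle_mid: middle-sized of three look-alike bare-metal hot-air nozzles (they stand in any order), 28 to 56 g, upright on the bench. Square skirt 30 x 30 mm (faces along own x, y), 0 to 18 mm up; shoulder to 25 mm; round barrel 24 mm in diameter from 25 to 47 mm: hold it there. Origin: centre of the underside, z up. Quarter turns look alike.
- nozzle_small: bystander: the same kind of nozzle with a 24 mm square skirt and 20 mm barrel, 48 mm high; origin at the centre of the underside
- nozzle_large: bystander: the same kind of nozzle with a 36 mm square skirt and 28 mm barrel, 48 mm high; origin at the centre of the underside
- stand: fixed aluminium stand: foot plate 74 x 108 x 6 mm (along own x, y) with a 10 mm high cap screw at either end of y; on it a round body 72 mm in diameter, its flat rim 22 mm above the bench. The origin lies on its axis at bench height, z up. More than 30 N between nozzle and stand counts as forcing it.
- mouth (a point): centre of the round mouth in the stand's rim, 22 mm above the bench: 47 mm in diameter, 6 mm deep, so the middle nozzle's skirt can turn in it. Its floor, 16 mm above the bench, is a flat rigid steel seat with a square hole; a nozzle not lined up with the hole rides on it there.
- seat_bottom (a point): centre of the square hole's bottom, 6 mm above the bench, where a nozzle fully home stands; hole 32.6 mm square, 10 mm deep. The hole's angle is not reported: it lies turned 10 to 80 degrees from the stand's x and y axes, never square with them, and stays put under a turning nozzle. The skirt drops in only within about 4 degrees and 1 mm of true.

How it is judged:
By the outcome, as a careful person would: the job done as asked, in the order asked, and still so for the second after the job is handed in, with the robot touching nothing.
It also fails if it takes over 64 s, if anything falls off the work surface, if the arm or the gripper's body presses on something with over 40 N, if the wrist force passes 120 N, or if a joint passes its speed limit or range.

## Robot

A 7-joint arm with a two-finger parallel gripper is mounted at the origin on a cart in front of the work surface, level with it; the furniture and walls round the work are solid. World frame = base frame: x ahead of the robot, y to its left, z up, the work surface at z = 0. Lengths are in m, angles in rad, forces in N, time in s.
With the tool pointing down it reaches from about 0.35 to 0.9 m from the base axis. Payload 8.1 kg.
Tool frame: the origin (TCP) lies on the centre line of the jaws, within the pads' length; the fingertips stand 17 mm ahead of it and the grasp point (between the pads) lies 2 mm behind it; z points along the fingers, y is the direction in which the jaws open and shut (so a half turn about z gives the same grasp; the last joint's range is limited). The gripper opens to 92 mm and grips with 3 to 60 N. Pads are 19 mm wide; open, the fingers measure 130 mm over their backs; the gripper's body (75 mm by 190 mm) begins 47 mm behind the grasp point.
Start: joints at [1.008, 0.434, 0.025, 1.573, -0.012, 1.134, -0.075], TCP at [0.277, -0.56, 0.207] pointing down, gripper open.
Joint ranges: [-2.62, 2.62], [-0.44, 2.09], [-1.27, 1.32], [0.08, 2.57], [-1.32, 4.46], [0.12, 2], [-2.74, 2.74]. Speed limits (rad/s): [2.22, 2.22, 3.01, 3.01, 3.14, 3.14, 3.14].

## Interface

Orientations are given as a rotation vector (axis times angle).
In Python, from cell import arm gives the robot as it stands.
- The arm moves only by the shell command python3 -m creep 'ROWS' [FORCE]. ROWS is JSON, a list that holds one entry, the list of rows, each a list of 7 numbers: the shift along the world's x, y, z in cm, then the turn, a rotation vector about the world's x, y, z in degrees, then the opening, from -1 (shut) to 1 (fully open), so that 0 is half open. In form: [[[tx, ty, tz, ax, ay, az, jaw], ...]]. A call has 1 to 5 rows; each row is the pose to reach, as a shift and turn from the pose commanded when the call began; what a row does not reach only later rows make up. A row lasts 1/10 s, in which the tool goes at most 50 mm and 8.59 degrees, less where a joint would pass 70% of its speed; a pose out of reach is approached as far as the arm can. A call with a gripper value outside its range is refused whole. The fingers move at their own pace and stop on an object; FORCE is the grip in N (left out, the last holds). Time passes only in rows, so rows that repeat a pose let the fingers close. It gives the time, the measured TCP pose, the force and the opening at its end, in the units of the state.
- arm.observe(): the state, without advancing time (a new reading comes with each control period).
- arm.get_image(name): name is "side" or "top"; returns the picture (384x512x3 uint8, red, green, blue); there is no depth.
- arm.camera_model(name): a dict with "vfov" (degrees; the focal length in pixels is half the picture's height over the tangent of half this angle, whatever the lens; pixels are square), "cx", "cy" (the principal point, pixels), "cam_to_world" (4x4, takes a point from camera to world coordinates). Camera axes: x right, y down, z forward; pixel columns grow to the right and rows downward; lengths in m; the calibration is good to about 2 mm. A picture is of the moment at which its call begins. camera_model takes no time and is no camera call.
- arm.sign_off(): hands the job in, once; it reports no verdict.
The state is a dict: "clock": time; "joints": joint angles; "dq": joint speeds; "joint_efforts": joint torques, N m; "position": TCP position; "ee_rot": TCP orientation; "force": force on the tool from outside, world axes, zero at the start; "ft_torque": the same for the moment, N m; "width": opening from 0.0 (shut) to 1.0 (fully open).
Only numpy, scipy, OpenCV 4.12 (cv2) and the standard library are available. Lean on these libraries where they do the work, as an engineer would, in place of code of your own. Each camera call takes 0.05 s, during which the arm holds its last target.

## Working session

There is one attempt and no reset: what is moved stays moved. The work goes in short steps, Python scripts to look and compute and a shell command to move; the robot and the scene stay as the last step left them, time stands still between calls to the robot, and variables do not carry over. Pictures are saved under pics/ and viewed, and the job is handed in when it is done.

```bash
mkdir -p pics; ls
python3 - <<'E'
from cell import arm
import cv2
for n in("top","side"):
    im=arm.get_image(n); cv2.imwrite(f"pics/{n}0.png",im[:,:,::-1])
    m=arm.camera_model(n); print(n,m)
s=arm.observe(); print(s)
E
```

```text
pics
top {'vfov': 56.862507205002316, 'cx': 255.60939692064017, 'cy': 188.99452945677925, 'cam_to_world': array([[-0.02513629, -0.98865052,  0.1481159 ,  0.39091093],
       [-0.99911325,  0.02985071,  0.02969243, -0.24495571],
       [-0.03377681, -0.1472382 , -0.98852417,  0.8758887 ],
       [ 0.        ,  0.        ,  0.        ,  1.        ]])}
side {'vfov': 46.85360933335457, 'cx': 249.6606532334946, 'cy': 194.0016504999927, 'cam_to_world': array([[-0.99623388, -0.04968353,  0.07106059,  0.43960327],
       [-0.08619566,  0.65633728, -0.74952764,  0.42344473],
       [-0.00940053, -0.75282994, -0.65814794,  0.59506557],
       [ 0.        ,  0.        ,  0.        ,  1.        ]])}
{'clock': 0.1, 'joints': array([ 1.00836282,  0.43514498,  0.02494428,  1.5740028 , -0.01157118,
        1.13402825, -0.07512326]), 'dq': array([ 0.00236404,  0.0003521 , -0.00110671, -0.00355679, -0.00073323,
        0.00038491, -0.00012117]), 'joint_efforts': array([ 2.08912541e-03, -6.69128466e+01,  9.87216085e-01, -3.15147078e+01,
       -6.06685644e-02,  3.74074036e-02,  7.21069796e-05]), 'position': array([ 0.27710923, -0.5596548 ,  0.20582961]), 'ee_rot': array([-3.05761657e+00, -7.15565318e-01,  7.32712261e-04]), 'force': array([-0.09429145,  0.20911038, -0.71976478]), 'ft_torque': array([ 0.00963665,  0.0216969 , -0.00339119]), 'width': 1.0022868367516782}
```

View pics/top0.png

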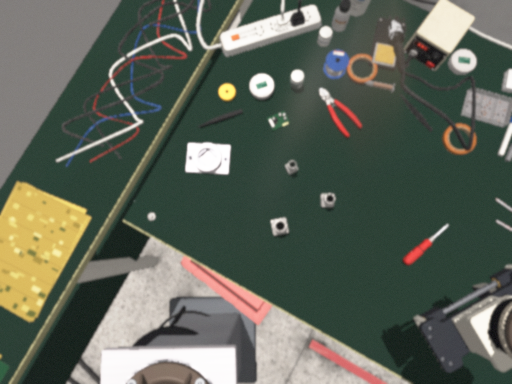

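View pics/side0.png

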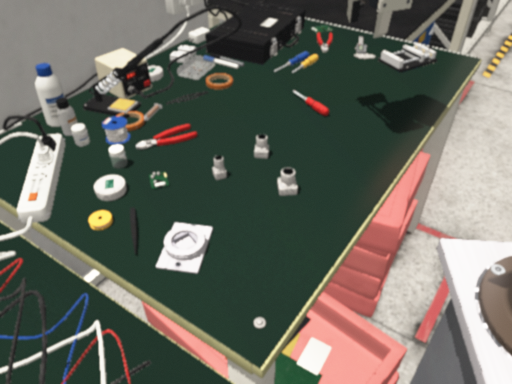

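Top view: nozzles at about (291,167), (328,200) and (280,227), apparently small, mid and large. The stand is at about (208,158). Next I'll zoom in on both pictures.

```bash
cat > h.py <<'E'
import numpy as np, cv2
from cell import arm
def fcl(m): return 192/np.tan(np.radians(m['vfov'])/2)
def ray(n,u,v,z):
    m=arm.camera_model(n);T=m['cam_to_world'];f=fcl(m)
    d=T[:3,:3]@np.array([(u-m['cx'])/f,(v-m['cy'])/f,1]);o=T[:3,3]
    return o+d*(z-o[2])/d[2]
def proj(n,P):
    m=arm.camera_model(n);T=m['cam_to_world'];f=fcl(m)
    p=(np.atleast_2d(P)-T[:3,3])@T[:3,:3]
    return np.c_[m['cx']+f*p[:,0]/p[:,2],m['cy']+f*p[:,1]/p[:,2]]
def crop(src,dst,u0,v0,w,h,k):
    im=cv2.imread(src) if isinstance(src,str) else src
    cv2.imwrite(dst,cv2.resize(im[v0:v0+h,u0:u0+w],None,fx=k,fy=k,interpolation=cv2.INTER_CUBIC))
E
python3 - <<'E'
from h import *
a=cv2.imread("pics/top0.png");s=cv2.imread("pics/side0.png")
A=cv2.resize(a[150:245,265:345],None,fx=5,fy=5,interpolation=2)
B=cv2.resize(a[130:190,175:240],None,fx=6,fy=6,interpolation=2)
c=np.zeros((480,800,3),np.uint8);c[:475,:400]=A;c[:360,400:790]=B;cv2.imwrite("pics/topz.png",c)
A=cv2.resize(s[125:205,205:305],None,fx=4,fy=4,interpolation=2)
B=cv2.resize(s[215:280,150:220],None,fx=5,fy=5,interpolation=2)
c=np.zeros((480,800,3),np.uint8);c[:320,:400]=A;c[:325,400:750]=B;cv2.imwrite("pics/sidez.png",c)
for uv in [(291,167),(328,200),(280,227)]: print(ray("top",*uv,.047))
print(ray("top",208,158,.022))
for uv in [(219,158),(261,140),(288,175)]: print(ray("side",*uv,.047))
print(ray("side",185,244,.022))
E
```

```text
[ 0.56543606 -0.30556868  0.047     ]
[ 0.48399936 -0.38862685  0.047     ]
[ 0.42420663 -0.27445464  0.047     ]
[ 0.6000894  -0.10320341  0.022     ]
[ 0.57197525 -0.3089436   0.047     ]
[ 0.48953268 -0.38100723  0.047     ]
[ 0.42822967 -0.26319582  0.047     ]
[ 0.60249202 -0.08871747  0.022     ]
```

View pics/topz.png

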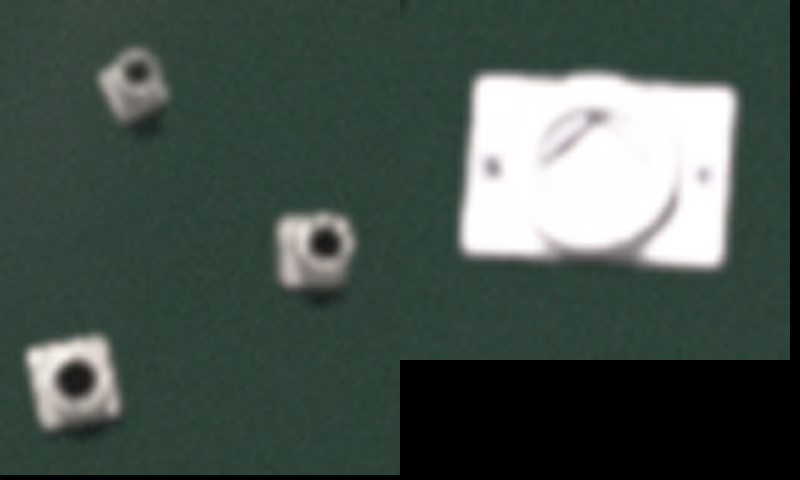

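View pics/sidez.png

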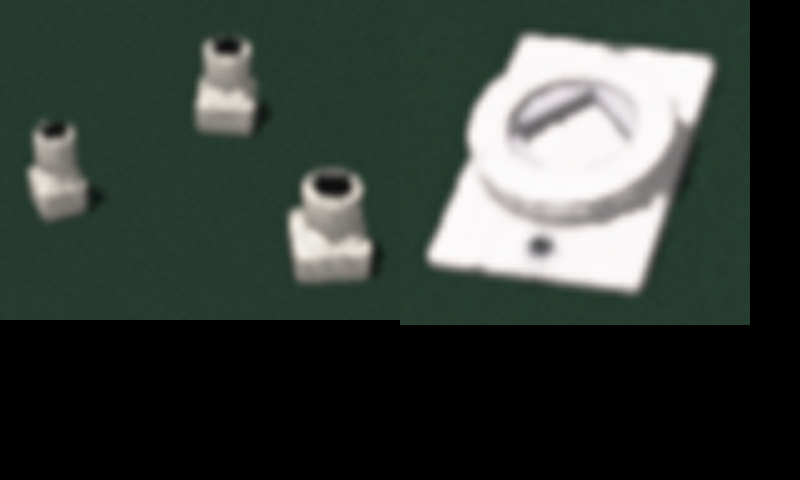

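Run:
```python
from h import *
a=cv2.imread("pics/top0.png");s=cv2.imread("pics/side0.png")
def enh(c,lo):
    c=c.astype(float);return np.clip((c-lo)/(255-lo),0,1)**2.5*255
A=enh(cv2.resize(a[138:178,185:232],None,fx=8,fy=8,interpolation=2),120)
B=enh(cv2.resize(s[222:262,158:210],None,fx=8,fy=8,interpolation=2),120)
c=np.zeros((330,800,3),np.uint8);c[:320,:376]=A;c[:320,380:796]=B;cv2.imwrite("pics/st.png",c)
up=lambda x,y,k,u,v:((x+.5)/k-.5+u,(y+.5)/k-.5+v)
for n,l in (("top",[(138,71,5,265,150),(325,242,5,265,150),(75,379,5,265,150)]),("side",[(53,130,4,205,125),(227,45,4,205,125),(331,184,4,205,125)])):
    for q,h in zip(l,(.048,.047,.048)): print(n,ray(n,*up(*q),h))
```

```text
top [ 0.57289382 -0.30864915  0.048     ]
top [ 0.4885932  -0.39260291  0.047     ]
top [ 0.42788406 -0.27362299  0.048     ]
side [ 0.57448568 -0.31045437  0.048     ]
side [ 0.4897845  -0.39712449  0.047     ]
side [ 0.42978867 -0.27580216  0.048     ]
```

View pics/st.png

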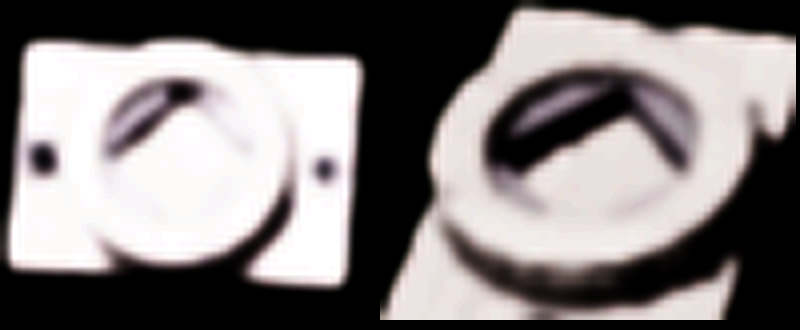

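Run:
```python
from h import *
up=lambda x,y,k,u,v:((x+.5)/k-.5+u,(y+.5)/k-.5+v)
from scipy.optimize import least_squares
tc=[up(x,y,8,185,138) for x,y in [(25,43),(360,60),(345,287),(10,268)]]
sc=[up(x-400,y,5,150,215) for x,y in [(523,35),(714,60),(640,293),(428,262)]]
for n,l in(("top",tc),("side",sc)):
    P=np.array([ray(n,*p,.006) for p in l]); print(n,P.mean(0),np.linalg.norm(np.roll(P,-1,0)-P,axis=1))
    for i in range(4):
        d=P[(i+1)%4]-P[i]; print(np.degrees(np.arctan2(d[1],d[0]))%90)
E2=[("top",(110,158),(183,102),(185,138)),("top",(185,100),(250,155),(185,138)),("side",(515-380,172),(630-380,100),(158,222)),("side",(632-380,95),(688-380,168),(158,222))]
for n,p,q,o in E2:
  for z in(.006,.016):
    a,b=ray(n,*up(*p,8,*o),z),ray(n,*up(*q,8,*o),z);d=b-a;print(n,z,a[:2],b[:2],np.degrees(np.arctan2(d[1],d[0]))%90)
```

```text
top [ 0.60394058 -0.09963317  0.006     ] [0.107267   0.07326771 0.10604542 0.07301503]
85.04149461499955
85.49493182877413
84.89419818111723
86.45550537154982
side [ 0.60588487 -0.09857121  0.006     ] [0.07442724 0.11096399 0.07483101 0.11107196]
84.1650404577895
85.6450598643152
84.25515568673227
85.43532480975426
top 0.006 [ 0.60660918 -0.07594126] [ 0.62402086 -0.09922035] 36.79478970430276
top 0.016 [ 0.60412957 -0.0778842 ] [ 0.6213411  -0.10089568] 36.79478970430285
top 0.006 [ 0.62465065 -0.09986029] [ 0.60609907 -0.12038206] 47.88656651093561
top 0.016 [ 0.62196364 -0.10152827] [ 0.60362532 -0.12181412] 47.88656651093564
side 0.006 [ 0.62644064 -0.10377953] [ 0.60486108 -0.12778297] 48.043833319131124
side 0.016 [ 0.62326888 -0.09482935] [ 0.60205566 -0.1184253 ] 48.043833319131124
side 0.006 [ 0.60470192 -0.12938045] [ 0.58785673 -0.10799875] 38.23216182613194
side 0.016 [ 0.6018992  -0.11999567] [ 0.58533998 -0.09897694] 38.23216182613206
```

```bash
cat > ov.py <<'E'
from h import *
def ov(ang,out,cx=.605,cy=-.099):
    t=np.linspace(0,2*np.pi,80);tiles=[]
    for n,u,v,w,h in(("top",185,138,47,40),("side",158,222,50,40)):
        im=cv2.imread(f"pics/{n}0.png")[v:v+h,u:u+w].astype(float)
        im=np.clip((im-120)/135,0,1)**2.5*255
        im=cv2.resize(im.astype(np.uint8),None,fx=8,fy=8,interpolation=2)
        def dr(P,col):
            q=proj(n,P);q=((q-[u,v]+.5)*8-.5)
            cv2.polylines(im,[np.round(q).astype(int)],True,col,1)
        for r,z,c in((.036,.022,(0,200,0)),(.0235,.022,(255,0,0))):
            dr(np.c_[cx+r*np.cos(t),cy+r*np.sin(t),t*0+z],c)
        for z,c in((.016,(0,0,255)),(.006,(0,160,255))):
            a=np.radians(ang+45+90*np.arange(4));r=.0163*2**.5
            dr(np.c_[cx+r*np.cos(a),cy+r*np.sin(a),a*0+z],c)
        tiles.append(im)
    cv2.imwrite(out,np.hstack(tiles))
E
python3 -c "
from ov import *
ov(42,'pics/ov42.png')"
```

```text
(no output)
```

View pics/ov42.png

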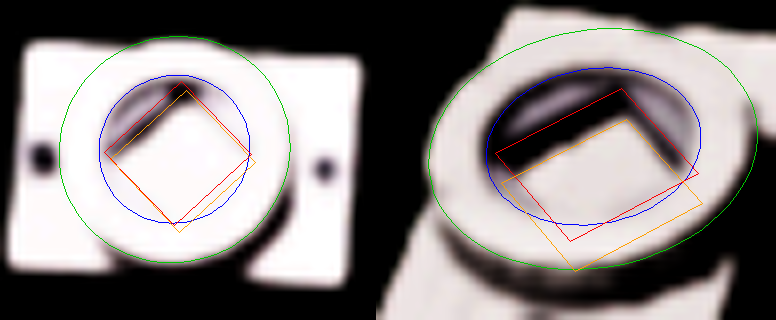

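```bash
cat > ovn.py <<'E'
from h import *
def ovn(ang,out,cx,cy,tag="0",z0=0,wins=(("top",308,178,40,40),("side",240,122,46,40))):
    t=np.linspace(0,2*np.pi,60);tiles=[]
    for n,u,v,w,h in wins:
        im=cv2.imread(f"pics/{n}{tag}.png")[v:v+h,u:u+w]
        im=cv2.resize(im,None,fx=9,fy=9,interpolation=2)
        raw=im.copy()
        def dr(P,col):
            q=proj(n,P);q=((q-[u,v]+.5)*9-.5)
            cv2.polylines(im,[np.round(q).astype(int)],True,col,1)
        for r,z,c in((.012,.047,(0,255,0)),(.012,.025,(255,0,0))):
            dr(np.c_[cx+r*np.cos(t),cy+r*np.sin(t),t*0+z+z0],c)
        for z,c in((.018,(0,0,255)),(.0,(0,160,255))):
            a=np.radians(ang+45+90*np.arange(4));r=.015*2**.5
            dr(np.c_[cx+r*np.cos(a),cy+r*np.sin(a),a*0+z+z0],c)
        tiles.append(im)
    cv2.imwrite(out,np.hstack(tiles))
E
python3 -c "
from ovn import *
ovn(-2,'pics/ovn.png',.489,-.395)"
```

```text
(no output)
```

View pics/ovn.png

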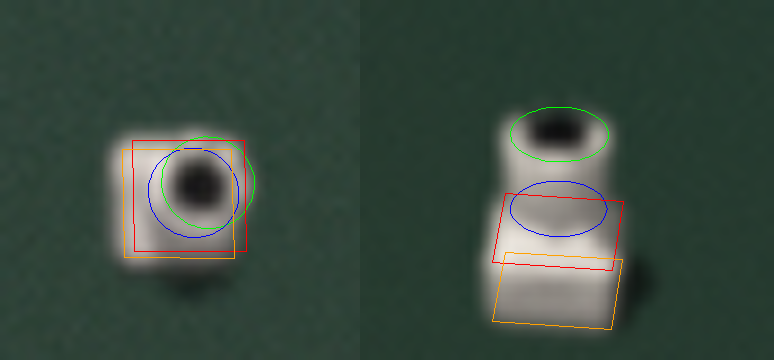

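```bash
cat > fit.py <<'E'
from h import *
from scipy.optimize import minimize
def model(n,cx,cy,ang,z0,u,v,w,h,k=8,s=.03):
    t=np.linspace(0,2*np.pi,40)[:-1];m=np.zeros((h*k,w*k),np.uint8)
    sq=lambda z:np.c_[cx+s*.70711*np.cos(np.radians(ang+45+90*np.arange(4))),cy+s*.70711*np.sin(np.radians(ang+45+90*np.arange(4))),np.full(4,z+z0)]
    ci=lambda z:np.c_[cx+.012*np.cos(t),cy+.012*np.sin(t),t*0+z+z0]
    for P in(np.r_[sq(0),sq(.018)],np.r_[sq(.018),ci(.025)],np.r_[ci(.025),ci(.047)]):
        q=((proj(n,P)-[u,v]+.5)*k-.5).astype(np.float32)
        cv2.fillConvexPoly(m,np.round(cv2.convexHull(q)*16).astype(np.int32),255,shift=4)
    m=cv2.resize(m,(w,h),interpolation=cv2.INTER_AREA)/255.
    return cv2.GaussianBlur(m,(0,0),.8)
def obs(n,tag,u,v,w,h):
    im=cv2.imread(f"pics/{n}{tag}.png").astype(float)[v:v+h,u:u+w].mean(2)
    return np.clip((im-45)/(150-45),0,1)
if __name__=="__main__":
    W={"top":(308,178,40,40),"side":(240,122,46,42)}
    for ns in(("top",),("side",),("top","side")):
        best=None
        for a0 in(-20,-8,0,8,20):
            def c(p):
                e=0
                for n in ns:
                    o=obs(n,"0",*W[n]);m=model(n,.49+p[0]/1000,-.394+p[1]/1000,p[2],0,*W[n])
                    if n=="top":  # ignore bore
                        pass
                    b=np.where((m>.9)&(o<.8),1,o);e+=((b-m)**2).sum()
                return e
            r=minimize(c,[0,0,a0],method="Nelder-Mead",options=dict(initial_simplex=np.array([[0,0,a0],[2,0,a0],[0,2,a0],[0,0,a0+6]])))
            print(ns,a0,r.fun,r.x)
E
python3 fit.py
```

```text
('top',) -20 21.224547987223115 [0.3661989  1.40269804 0.72344072]
('top',) -8 21.152633107639048 [ 0.16433166  1.32694159 -0.94708463]
('top',) 0 21.168912487396874 [ 0.34539234  1.28932595 -0.06399231]
('top',) 8 21.195627539553193 [0.36304731 1.23387874 1.19150073]
('top',) 20 21.16066563034709 [ 0.36766098  1.20609143 -0.24323496]
('side',) -20 9.148544844223373 [ 0.52241889 -1.47177415 -3.38686813]
('side',) -8 9.406176416818766 [ 0.6962022  -0.51044615 -4.78350791]Traceback (most recent call last):
  File "fit.py", line 28, in <module>
    r=minimize(c,[0,0,a0],method="Nelder-Mead",options=dict(initial_simplex=np.array([[0,0,a0],[2,0,a0],[0,2,a0],[0,0,a0+6]])))
    res = _minimize_neldermead(fun, x0, args, callback, bounds=bounds,
                               **options)
    fsim[j] = func(sim[j])
              ~~~~^^^^^^^^
    fx = function(np.copy(x), *(wrapper_args + args))
  File "fit.py", line 23, in c
    o=obs(n,"0",*W[n]);m=model(n,.49+p[0]/1000,-.394+p[1]/1000,p[2],0,*W[n])
                         ~~~~~^^^^^^^^^^^^^^^^^^^^^^^^^^^^^^^^^^^^^^^^^^^^^^
  File "fit.py", line 8, in model
    q=((proj(n,P)-[u,v]+.5)*k-.5).astype(np.float32)
        ~~~~^^^^^
  File "h.py", line 9, in proj
    m=arm.camera_model(n);T=m['cam_to_world'];f=fcl(m)
ValueError: time passes only in moves, steps and waits
```

```bash
python3 - <<'E'
from cell import arm
import pickle
s=arm.observe();print(s['clock'],s['position'],s['ee_rot'])
try:
  pickle.dump({n:arm.camera_model(n) for n in("top","side")},open("cam.pkl","wb"))
except Exception as e: print(e)
E
ls; sed -i "s/^def fcl/import pickle,os\ntry: CM=pickle.load(open('cam.pkl','rb'))\nexcept Exception: CM=None\ndef fcl/; s/arm.camera_model(n)/CM[n]/" h.py
```

```text
0.1 [ 0.27710923 -0.5596548   0.20582961] [-3.05761657e+00 -7.15565318e-01  7.32712261e-04]
cam.pkl
fit.py
h.py
ov.py
ovn.py
pics
```

```bash
python3 -m creep '[[[5,4,0,0,0,0,1],[9.5,7.5,-1,0,0,0,1],[13.5,10.5,-3,0,0,0,1],[17.5,13.5,-5,0,0,0,1],[21.3,16.6,-6,0,0,0,1]]]' 10
```

```text
clock: 0.6
position: [0.4692, -0.4099, 0.1526]
ee_rot: [-3.058, -0.715, 0.001]
force: [0.9, -1.2, -0.1]
width: 1.005
```

```bash
python3 -m creep '[[[0,0,0,0,0,0,0],[0,0,0,0,0,0,0],[0,0,0,0,0,0,0]]]' 10
```

```text
clock: 0.9
position: [0.4674, -0.4125, 0.1539]
ee_rot: [3.059, 0.714, -0.002]
force: [-0.5, -0.1, -0.1]
width: 0.788
```

```bash
python3 -m creep '[[[1.2,0.9,-2,0,0,0,0.1],[2.3,1.85,-4,0,0,0,0.1],[2.3,1.85,-7,0,0,0,0.1],[2.3,1.85,-7,0,0,0,0.1],[2.3,1.85,-7,0,0,0,0.1]]]' 10
python3 - <<'E'
from h import *
for n in("top","side"):
    cv2.imwrite(f"pics/{n}1.png",arm.get_image(n)[:,:,::-1])
a=cv2.imread("pics/top1.png")[150:250,265:365];s=cv2.imread("pics/side1.png")[90:190,210:310]
cv2.imwrite("pics/g1.png",cv2.resize(np.hstack([a,s]),None,fx=4,fy=4,interpolation=2))
E
```

```text
clock: 1.4
position: [0.4902, -0.3944, 0.0844]
ee_rot: [3.06, 0.712, -0.002]
force: [0.3, -0.2, 0.7]
width: 0.551
```

View pics/g1.png

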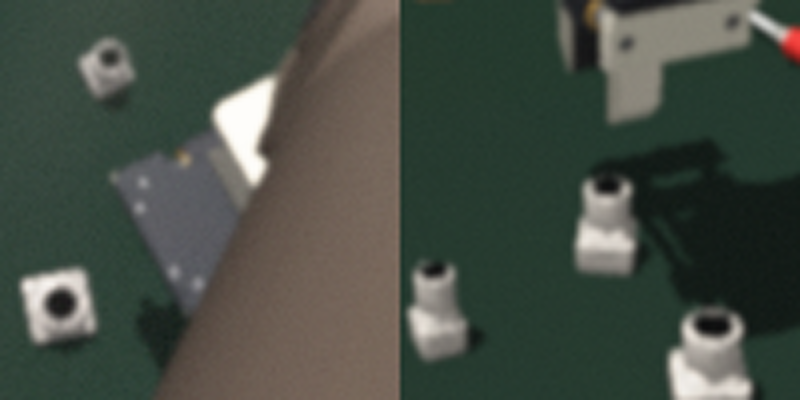

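Run:
```python
from h import *
d=np.array([np.cos(np.radians(116.3)),np.sin(np.radians(116.3))])
for s in(.025,.045,-.025,-.045):
    print(s,proj("side",[.4902+s*d[0],-.3944+s*d[1],.0674]))
print(proj("side",[.49,-.394,.047]))
```

```text
0.025 [[265.65297264 134.62848919]]
0.045 [[269.35598668 139.53545564]]
-0.025 [[256.85988783 122.976529  ]]
-0.045 [[253.51661976 118.5462719 ]]
[[261.1833755  136.66183455]]
```

Run:
```python
from h import *
s=cv2.imread("pics/side1.png")[20:180,180:380]
cv2.imwrite("pics/g1b.png",cv2.resize(s,None,fx=3.7,fy=3.7,interpolation=2))
o=arm.observe();print(o['position'],o['ee_rot'],o['clock'],o['joints'])
```

```text
[ 0.49148046 -0.39464173  0.08566301] [3.05761905e+00 7.12264218e-01 1.76781409e-03] 1.5 [ 0.61686482  0.55802583 -0.03760028  1.69201675  0.02643441  0.88973163
 -0.54469979]
```

View pics/g1b.png

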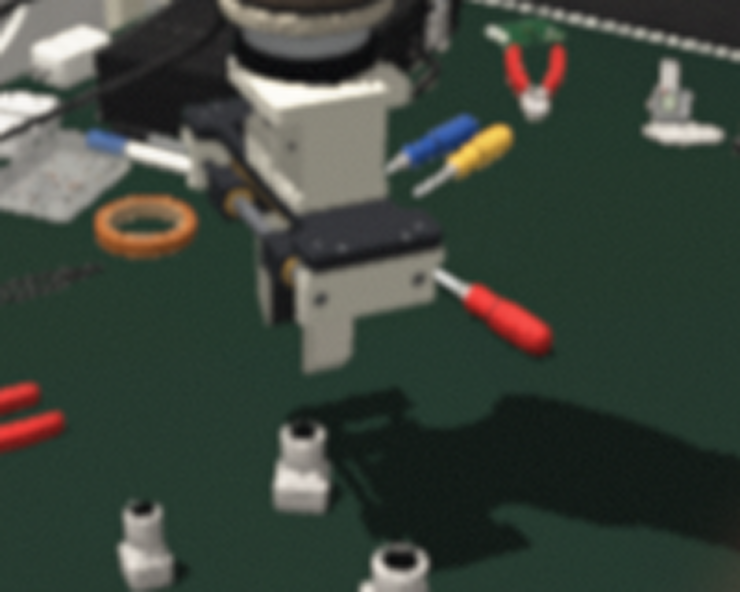

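```bash
python3 - <<'E'
from h import *
c=np.array([.4902,-.3944]);d=np.array([-.443,.896]);e=np.array([.896,.443])
for r in(.044,.065,.095):
  for z in (.067,.133,.16):
    print(r,z,[proj("side",[*(c+r*d+k*e),z])[0].round(1) for k in(.0375,.0095,-.0095,-.0375)])
for r in(.095,-.095):
  print("top",r,[proj("top",[*(c+r*d+k*e),.14])[0].round(1) for k in(.0375,-.0375)])
E
cat > /dev/null
python3 - <<'E'
from h import *
cv2.imwrite("pics/t1b.png",cv2.resize(cv2.imread("pics/top1.png")[130:290,240:420],None,fx=3.7,fy=3.7,interpolation=2))
E
```

```text
0.044 0.067 [array([252.6, 143.3]), array([265. , 140.4]), array([273.3, 138.5]), array([285.4, 135.7])]
0.044 0.133 [array([252.5, 115.7]), array([265.4, 113. ]), array([274.1, 111.1]), array([286.8, 108.4])]
0.044 0.16 [array([252.4, 103.7]), array([265.6, 100.9]), array([274.5,  99.1]), array([287.4,  96.5])]
0.065 0.067 [array([256.4, 148.7]), array([269. , 145.7]), array([277.4, 143.8]), array([289.6, 140.9])]
0.065 0.133 [array([256.4, 121. ]), array([269.6, 118.1]), array([278.4, 116.2]), array([291.2, 113.4])]
0.065 0.16 [array([256.4, 108.8]), array([269.9, 106. ]), array([278.9, 104.1]), array([291.9, 101.3])]
0.095 0.067 [array([262. , 156.8]), array([274.8, 153.7]), array([283.4, 151.6]), array([295.8, 148.6])]
0.095 0.133 [array([262.3, 128.8]), array([275.8, 125.7]), array([284.8, 123.7]), array([297.8, 120.8])]
0.095 0.16 [array([262.5, 116.5]), array([276.2, 113.5]), array([285.4, 111.5]), array([298.7, 108.6])]
top 0.095 [array([289.3, 197.2]), array([306.8, 229.2])]
top -0.095 [array([368.7, 155.2]), array([387.2, 186.2])]
```

View pics/t1b.png

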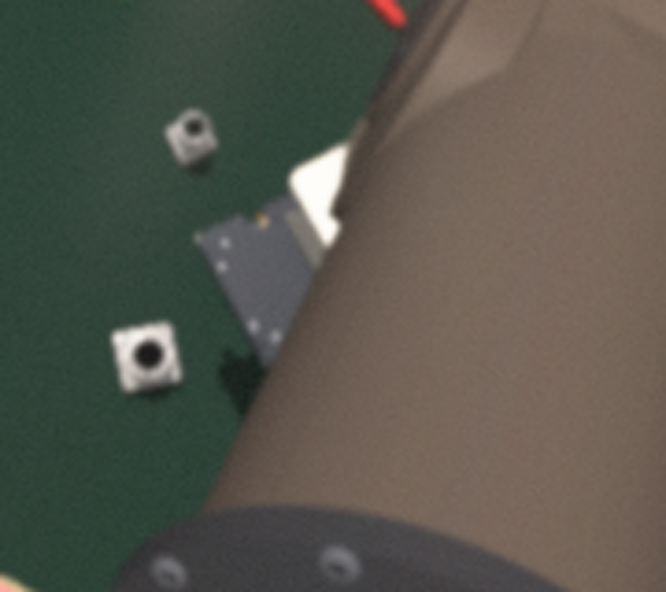

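```bash
python3 -m creep '[[[0,0,-1.2,0,0,0,0.1],[0,0,-2.4,0,0,0,0.1],[0,0,-3,0,0,0,0.1],[0,0,-3,0,0,0,0.1]]]' 10
python3 - <<'E'
from h import *
for n in("side",):
    cv2.imwrite(f"pics/{n}2.png",arm.get_image(n)[:,:,::-1])
s=cv2.imread("pics/side2.png")[40:180,180:380]
cv2.imwrite("pics/g2b.png",cv2.resize(s,None,fx=3.9,fy=3.9,interpolation=2))
E
```

```text
clock: 1.9
position: [0.4906, -0.3923, 0.0524]
ee_rot: [-3.057, -0.715, 0.003]
force: [-0.4, 0.2, 0.1]
width: 0.549
```

View pics/g2b.png

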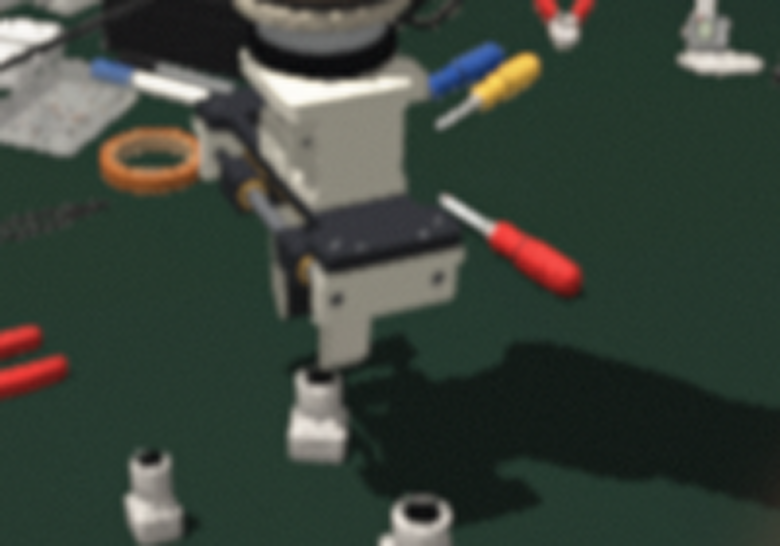

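```bash
python3 -m creep '[[[0,0,-0.7,0,0,0,0.1],[0,-0.1,-1.5,0,0,0,0.1],[0,-0.1,-1.5,0,0,0,0.1]]]' 10
python3 - <<'E'
from h import *
for n in("side",):
    cv2.imwrite(f"pics/{n}3.png",arm.get_image(n)[:,:,::-1])
s=cv2.imread("pics/side3.png")[90:180,220:320]
cv2.imwrite("pics/g3b.png",cv2.resize(s,None,fx=6,fy=6,interpolation=2))
E
```

```text
clock: 2.25
position: [0.4908, -0.3936, 0.0376]
ee_rot: [-3.058, -0.715, 0.002]
force: [0.1, 0.7, -0.2]
width: 0.553
```

View pics/g3b.png

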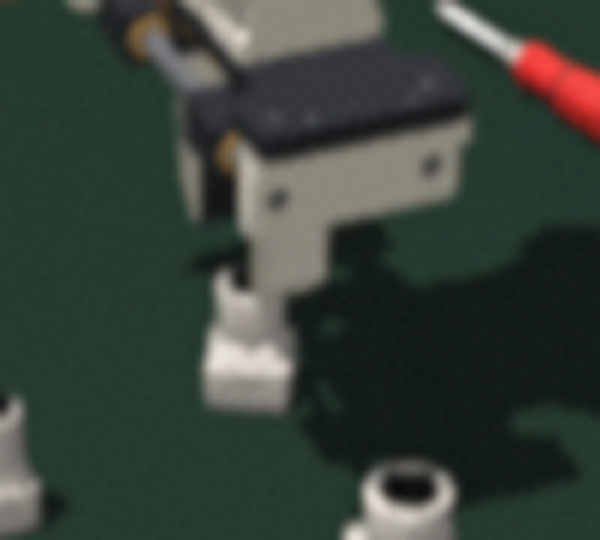

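```bash
python3 -m creep '[[[0,0,-0.5,0,0,0,0.1],[0,0,-1,0,0,0,0.1],[0,0,-1,0,0,0,0.1]]]' 10
python3 - <<'E'
from h import *
for n in("side","top"):
    cv2.imwrite(f"pics/{n}4.png",arm.get_image(n)[:,:,::-1])
s=cv2.imread("pics/side4.png")[90:180,220:320]
cv2.imwrite("pics/g4b.png",cv2.resize(s,None,fx=6,fy=6,interpolation=2))
E
```

```text
clock: 2.6
position: [0.4911, -0.3936, 0.0281]
ee_rot: [-3.058, -0.716, 0.001]
force: [0.1, -0.4, -1.3]
width: 0.549
```

View pics/g4b.png

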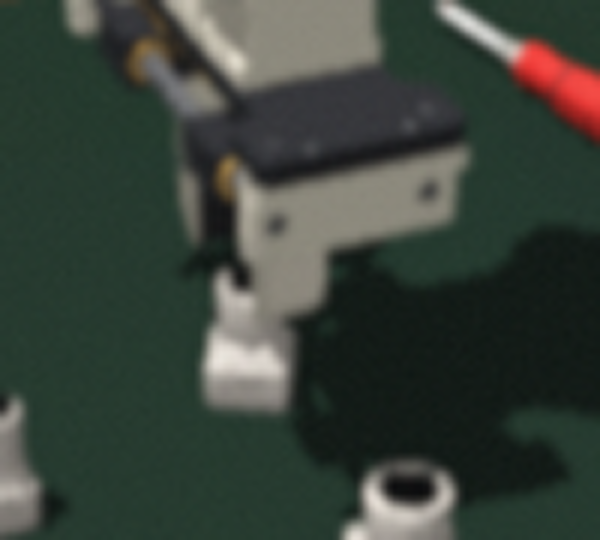

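Run:
```python
from h import *
for z in (.011,.03,.045,.055,.065): print(z,ray("side",262,143.3,z),ray("side",274,140.7,z))
```

```text
0.011 [ 0.48961685 -0.42062736  0.011     ] [ 0.46254631 -0.43317117  0.011     ]
0.03 [ 0.48798988 -0.3931692   0.03      ] [ 0.46179996 -0.40530495  0.03      ]
0.045 [ 0.48670543 -0.3714917   0.045     ] [ 0.46121074 -0.3833053   0.045     ]
0.055 [ 0.48584913 -0.35704003  0.055     ] [ 0.46081792 -0.36863886  0.055     ]
0.065 [ 0.48499283 -0.34258836  0.065     ] [ 0.46042511 -0.35397243  0.065     ]
```

```bash
python3 -m creep '[[[0,0,-0.5,0,0,0,0.1],[0,0,-1,0,0,0,0.1],[0,0,-1,0,0,0,0.1]]]' 10
python3 - <<'E'
from h import *
for n in("side",):
    cv2.imwrite(f"pics/{n}5.png",arm.get_image(n)[:,:,::-1])
s=cv2.imread("pics/side5.png")[90:180,220:320]
cv2.imwrite("pics/g5b.png",cv2.resize(s,None,fx=6,fy=6,interpolation=2))
E
```

```text
clock: 3.0
position: [0.491, -0.3935, 0.018]
ee_rot: [-3.058, -0.716, 0.001]
force: [-0.1, -0.1, -0.8]
width: 0.547
```

View pics/g5b.png

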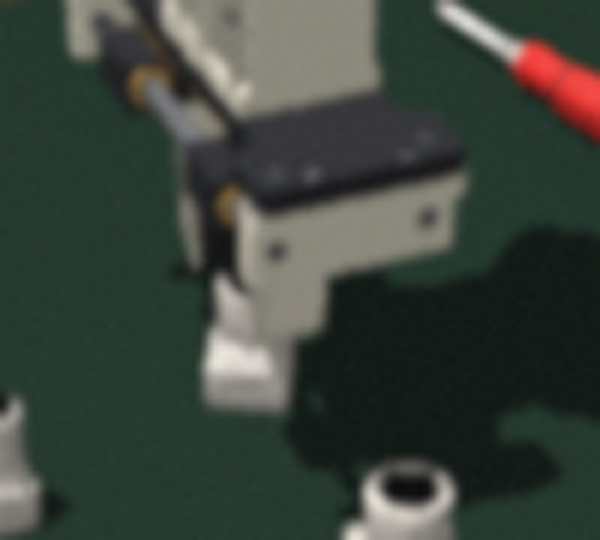

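```bash
python3 -m creep '[[[0,0,-0.5,0,0,0,0.1],[0,0,-1,0,0,0,0.1],[0,0,-1,0,0,0,0.1]]]' 10
python3 - <<'E'
from h import *
for n in("side",):
    cv2.imwrite(f"pics/{n}6.png",arm.get_image(n)[:,:,::-1])
s=cv2.imread("pics/side6.png")[90:180,220:320]
cv2.imwrite("pics/g6b.png",cv2.resize(s,None,fx=6,fy=6,interpolation=2))
E
```

```text
clock: 3.35
position: [0.4911, -0.3935, 0.008]
ee_rot: [-3.058, -0.716, 0.001]
force: [0.1, -0.7, -0.1]
width: 0.552
```

View pics/g6b.png

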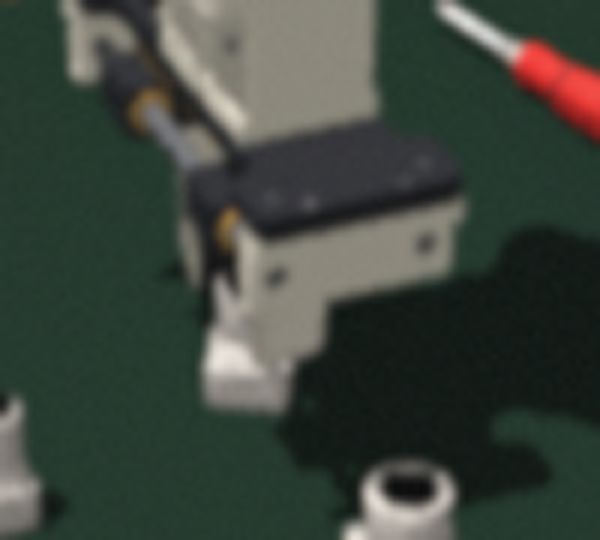

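```bash
python3 -m creep '[[[0,0,-0.4,0,0,0,0],[0,0,-0.8,0,0,0,0],[0,0,-0.8,0,0,0,-0.2],[0,0,-0.8,0,0,0,-0.3],[0,0,-0.8,0,0,0,-0.4]]]' 5
python3 - <<'E'
from h import *
for n in("side",):
    cv2.imwrite(f"pics/{n}7.png",arm.get_image(n)[:,:,::-1])
s=cv2.imread("pics/side7.png")[90:180,220:320]
cv2.imwrite("pics/g7b.png",cv2.resize(s,None,fx=6,fy=6,interpolation=2))
E
```

```text
clock: 3.9
position: [0.4916, -0.3939, 0.001]
ee_rot: [3.059, 0.716, 0.0]
force: [-0.4, 0.9, 0.1]
width: 0.323
```

View pics/g7b.png

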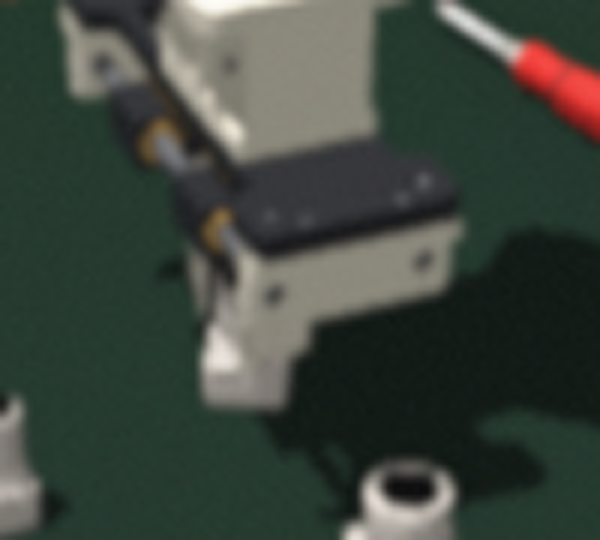

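```bash
python3 -m creep '[[[0,0,0,0,0,0,-0.5],[0,0,0,0,0,0,-0.7],[0,0,0,0,0,0,-0.9],[0,0,0,0,0,0,-0.9]]]' 5; python3 -c "
from cell import arm
print(arm.observe())"
```

```text
clock: 4.35
position: [0.4916, -0.3939, 0.001]
ee_rot: [3.059, 0.716, 0.0]
force: [0.1, -0.0, 1.1]
width: 0.283
{'clock': 4.35, 'joints': array([ 0.61599433,  0.66456369, -0.03770744,  1.74883542,  0.03497568,
        0.72861064, -0.55086542]), 'dq': array([-0.00147872,  0.0014586 , -0.00036149,  0.00109082, -0.00087706,
       -0.00046733,  0.00209436]), 'joint_efforts': array([ 4.26284946e-02, -7.44373298e+01,  1.57045042e-01, -2.30314296e+01,
       -2.36503204e-02, -7.42085092e-02,  2.54483093e-03]), 'position': array([ 0.4916162 , -0.39392516,  0.0010162 ]), 'ee_rot': array([3.05877647e+00, 7.15739499e-01, 2.10655601e-04]), 'force': array([ 0.07131724, -0.04889402,  1.1310467 ]), 'ft_torque': array([ 0.03030352, -0.01156721, -0.00881828]), 'width': 0.28334088112927247}
```

```bash
python3 -m creep '[[[0,0,0,0,0,0,-0.9],[0,0,0,0,0,0,-0.9]]]' 5
python3 - <<'E'
from h import *
for n in("side","top"):
    cv2.imwrite(f"pics/{n}8.png",arm.get_image(n)[:,:,::-1])
s=cv2.imread("pics/side8.png")[90:180,220:320]
cv2.imwrite("pics/g8b.png",cv2.resize(s,None,fx=6,fy=6,interpolation=2))
E
```

```text
clock: 4.55
position: [0.4916, -0.3939, 0.001]
ee_rot: [3.059, 0.716, 0.0]
force: [-0.2, 0.1, 1.2]
width: 0.283
```

View pics/g8b.png

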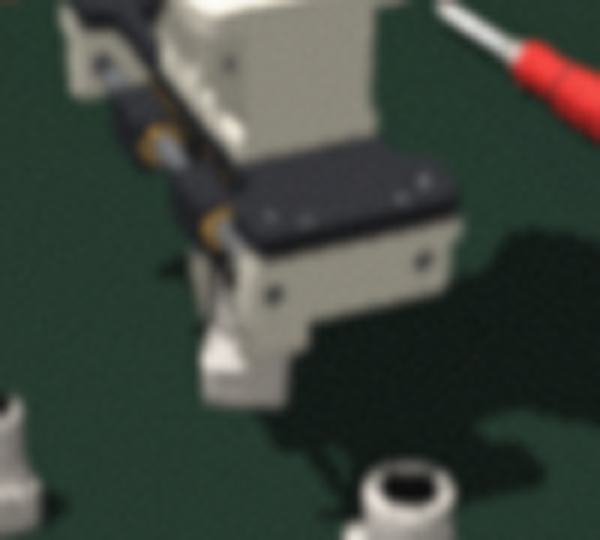

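```bash
python3 -m creep '[[[0,0,0,0,0,0,-0.3],[0,0,0.5,0,0,0,-0.3],[0,0,0.5,0,0,0,-0.7],[0,0,0.5,0,0,0,-0.9],[0,0,0.5,0,0,0,-0.9]]]' 5; python3 -m creep '[[[0,0,0,0,0,0,-0.9],[0,0,0,0,0,0,-0.9]]]' 5
```

```text
clock: 5.15
position: [0.4918, -0.394, 0.0062]
ee_rot: [3.058, 0.716, 0.001]
force: [-0.5, -0.0, 4.4]
width: 0.263
clock: 5.35
position: [0.4918, -0.394, 0.0062]
ee_rot: [3.058, 0.716, 0.001]
force: [0.1, 0.5, 4.4]
width: 0.256
```

```bash
python3 -m creep '[[[0,0,0.3,0,0,0,-0.9],[0,0,1,0,0,0,-0.9],[0,0,3,0,0,0,-0.9],[0,0,5,0,0,0,-0.9],[0,0,5,0,0,0,-0.9]]]' 12
python3 - <<'E'
from h import *
for n in("side","top"):
    cv2.imwrite(f"pics/{n}9.png",arm.get_image(n)[:,:,::-1])
s=cv2.imread("pics/side9.png")[60:180,200:320]
cv2.imwrite("pics/g9b.png",cv2.resize(s,None,fx=5,fy=5,interpolation=2))
print(arm.observe())
E
```

```text
clock: 5.85
position: [0.4931, -0.395, 0.0588]
ee_rot: [3.056, 0.715, 0.005]
force: [0.0, -0.4, -0.4]
width: 0.256
{'clock': 5.95, 'joints': array([ 0.61678612,  0.59318073, -0.03863148,  1.7146392 ,  0.02924295,
        0.83357299, -0.54594398]), 'dq': array([-0.00021156,  0.01971865,  0.00031474,  0.01741285,  0.00087432,
       -0.00090882,  0.00200257]), 'joint_efforts': array([ 1.95231900e-02, -7.47244406e+01,  8.30074749e-02, -2.67928326e+01,
       -5.81958995e-02,  3.13637126e-02,  3.95367257e-03]), 'position': array([ 0.49165585, -0.39397829,  0.05621563]), 'ee_rot': array([3.05837820e+00, 7.15692404e-01, 7.52081315e-04]), 'force': array([-0.38204321, -0.33096813, -0.63211555]), 'ft_torque': array([0.00516056, 0.01483299, 0.03374656]), 'width': 0.25606775137785764}
```

View pics/g9b.png

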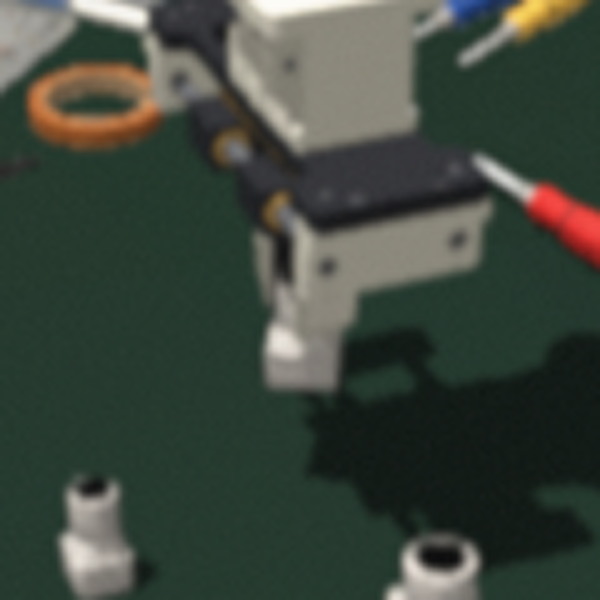

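```bash
python3 -m creep '[[[0,0,2.5,0,0,2,-0.9],[1.5,4,3,0,0,8,-0.9],[3,8,3,0,0,15,-0.9],[4.5,12,3,0,0,22,-0.9],[6,16,3,0,0,29,-0.9]]]' 12;  python3 -m creep '[[[0,0,0,0,0,0,-0.9]]]' 12
```

```text
clock: 6.45
position: [0.5512, -0.2321, 0.0849]
ee_rot: [-2.778, -1.465, 0.002]
force: [1.1, 0.1, -0.2]
width: 0.257
clock: 6.55
position: [0.5538, -0.2254, 0.085]
ee_rot: [-2.769, -1.475, -0.004]
force: [0.2, 0.3, -0.2]
width: 0.258
```

```bash
python3 -m creep '[[[1.5,4,0,0,0,5,-0.9],[3,8,0,0,0,10,-0.9],[5.2,13,0,0,0,14,-0.9],[5.2,13,0,0,0,14,-0.9],[5.2,13,0,0,0,14,-0.9]]]' 12;  python3 - <<'E'
from h import *
for n in("side","top"):
    cv2.imwrite(f"pics/{n}10.png",arm.get_image(n)[:,:,::-1])
o=arm.observe();print(o['clock'],o['position'],o['ee_rot'],2*np.degrees(np.arctan2(o['ee_rot'][1],o['ee_rot'][0])))
a=cv2.imread("pics/top10.png")[110:210,160:260];s=cv2.imread("pics/side10.png")[185:285,140:240]
cv2.imwrite("pics/g10.png",cv2.resize(np.hstack([a,s]),None,fx=4,fy=4,interpolation=2))
E
```

```text
clock: 7.05
position: [0.6034, -0.1016, 0.0849]
ee_rot: [-2.579, -1.79, 0.001]
force: [-0.5, -0.8, -0.8]
width: 0.256
7.15 [ 0.60256384 -0.10535617  0.08501226] [-2.58502366 -1.78463106  0.00312948] -290.75968173825197
```

View pics/g10.png

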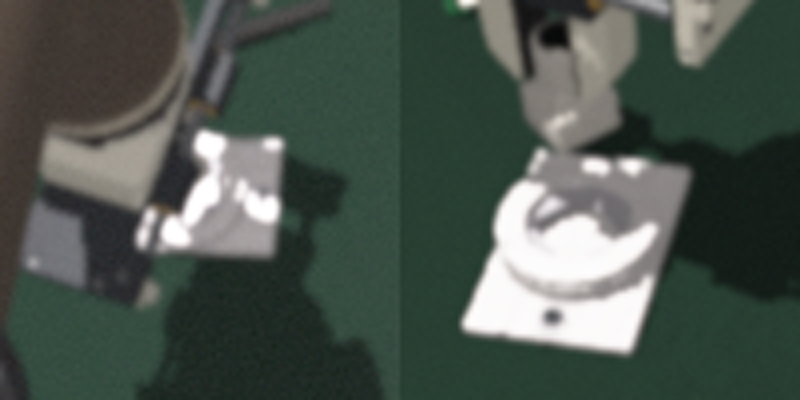

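```bash
python3 -c "
from ovn import *
ovn(41.5,'pics/ov10.png',.602,-.1054,'10',.0788,(('side',155,185,60,50),))"
```

```text
(no output)
```

View pics/ov10.png

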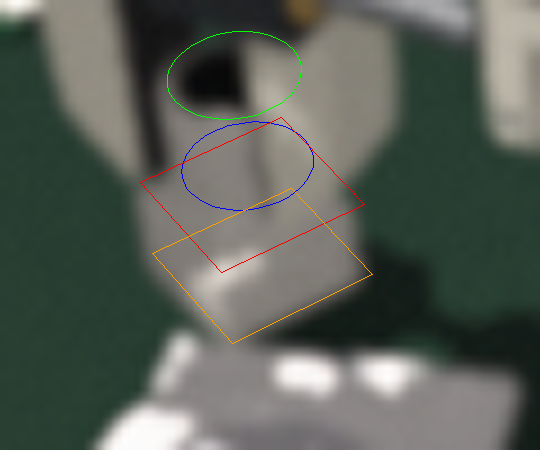

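```bash
python3 -m creep '[[[0.15,0.6,-1,0,0,0,-0.9],[0.15,0.6,-3,0,0,0,-0.9],[0.15,0.6,-5.2,0,0,0,-0.9],[0.15,0.6,-5.2,0,0,0,-0.9],[0.15,0.6,-5.2,0,0,0,-0.9]]]' 12;  python3 - <<'E'
from h import *
for n in("side","top"):
    cv2.imwrite(f"pics/{n}11.png",arm.get_image(n)[:,:,::-1])
o=arm.observe();print(o['clock'],o['position'],o['ee_rot'],2*np.degrees(np.arctan2(o['ee_rot'][1],o['ee_rot'][0])))
s=cv2.imread("pics/side11.png")[205:275,145:230]
cv2.imwrite("pics/g11.png",cv2.resize(s,None,fx=8,fy=8,interpolation=2))
E
python3 -c "
from ovn import *
ovn(41.5,'pics/ov11.png',.605,-.099,'11',.027,(('side',150,205,70,65),))"
```

```text
clock: 7.65
position: [0.6044, -0.0986, 0.0335]
ee_rot: [-2.584, -1.785, 0.002]
force: [-0.3, -0.7, 0.4]
width: 0.257
7.75 [ 0.60561984 -0.09830645  0.03476509] [2.58375699e+00 1.78552764e+00 1.46215256e-03] 69.29349542444831
```

View pics/g11.png

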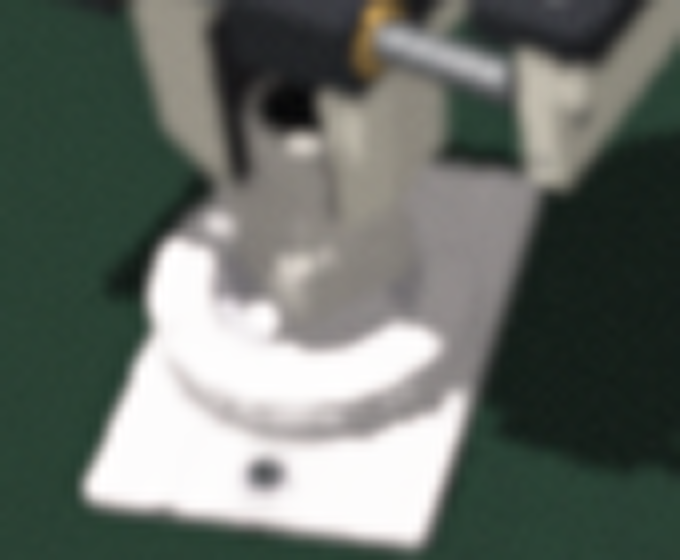

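View pics/ov11.png

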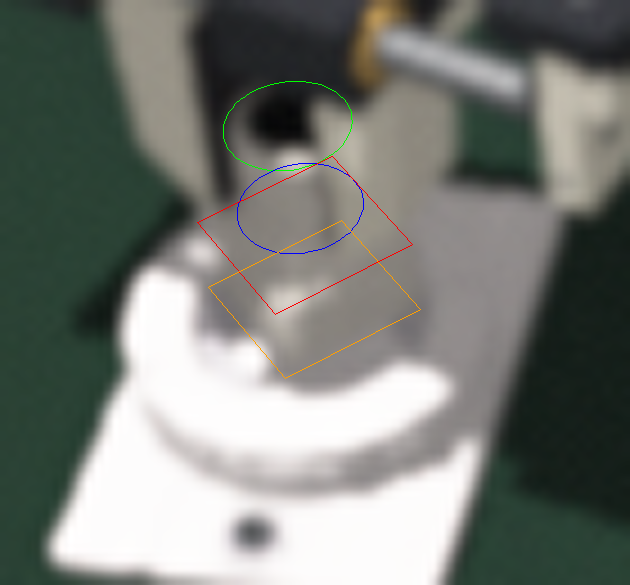

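```bash
python3 -m creep '[[[0,-0.05,-0.4,0,0,0,-0.9],[0,-0.05,-0.8,0,0,0,-0.9],[0,-0.05,-0.8,0,0,0,-0.9]]]' 12;python3 -m creep '[[[0,0,-0.2,0,0,0,-0.9],[0,0,-0.2,0,0,0,-0.9]]]' 12;python3 -m creep '[[[0,0,-0.15,0,0,0,-0.9],[0,0,-0.15,0,0,0,-0.9]]]' 12
```

```text
clock: 8.05
position: [0.6048, -0.0985, 0.0256]
ee_rot: [-2.584, -1.787, 0.001]
force: [-0.5, -0.5, -0.8]
width: 0.253
clock: 8.25
position: [0.6049, -0.0983, 0.0237]
ee_rot: [-2.584, -1.787, 0.0]
force: [0.9, -0.2, -0.8]
width: 0.26
clock: 8.45
position: [0.605, -0.0984, 0.0223]
ee_rot: [-2.584, -1.787, 0.0]
force: [0.0, -1.5, -0.1]
width: 0.256
```

```bash
for i in 1 2 3; do :; done; python3 -m creep '[[[0,0,-0.15,0,0,0,-0.9],[0,0,-0.15,0,0,0,-0.9]]]' 12;python3 -m creep '[[[0,0,-0.1,0,0,0,-0.9],[0,0,-0.1,0,0,0,-0.9]]]' 12
```

```text
clock: 8.65
position: [0.6054, -0.0987, 0.0214]
ee_rot: [2.583, 1.786, 0.001]
force: [-0.4, -0.2, 5.3]
width: 0.255
clock: 8.85
position: [0.6057, -0.099, 0.0208]
ee_rot: [2.583, 1.786, 0.001]
force: [-0.9, -1.6, 8.2]
width: 0.261
```

```bash
python3 -m creep '[[[0,0,0.02,0,0,1.5,-0.9],[0,0,0.02,0,0,3,-0.9]]]' 12;python3 -m creep '[[[0,0,0,0,0,1.5,-0.9],[0,0,0,0,0,3,-0.9]]]' 12;python3 -m creep '[[[0,0,0,0,0,-2,-0.9],[0,0,0,0,0,-4,-0.9],[0,0,0,0,0,-6,-0.9]]]' 12;python3 -m creep '[[[0,0,0,0,0,-1.5,-0.9],[0,0,0,0,0,-3,-0.9]]]' 12
```

```text
clock: 9.05
position: [0.6062, -0.0988, 0.021]
ee_rot: [2.534, 1.854, 0.003]
force: [1.4, -1.2, 4.4]
width: 0.257
clock: 9.25
position: [0.6065, -0.0989, 0.021]
ee_rot: [2.484, 1.919, 0.003]
force: [1.1, -1.6, 4.7]
width: 0.254
clock: 9.55
position: [0.6056, -0.099, 0.0208]
ee_rot: [2.584, 1.784, 0.001]
force: [-1.0, -2.2, 6.6]
width: 0.254
clock: 9.75
position: [0.6053, -0.0988, 0.0201]
ee_rot: [2.63, 1.717, 0.0]
force: [0.9, -2.1, 0.3]
width: 0.259
```

```bash
python3 -m creep '[[[0,0,-0.1,0,0,0,-0.9],[0,0,-0.1,0,0,0,-0.9]]]' 12;python3 -m creep '[[[0,0,-0.1,0,0,0,-0.9],[0,0,-0.1,0,0,0,-0.9]]]' 12
```

```text
clock: 9.95
position: [0.6053, -0.0987, 0.019]
ee_rot: [2.629, 1.719, 0.0]
force: [1.8, -2.9, -0.2]
width: 0.257
clock: 10.15
position: [0.6053, -0.0986, 0.018]
ee_rot: [2.629, 1.719, 0.0]
force: [2.2, -2.9, 0.1]
width: 0.258
```

```bash
python3 -m creep '[[[0.03,-0.04,-0.15,0,0,0,-0.9],[0.03,-0.04,-0.3,0,0,0,-0.9]]]' 12;python3 -m creep '[[[0,0,-0.15,0,0,0,-0.9],[0,0,-0.15,0,0,0,-0.9]]]' 12;python3 -m creep '[[[0,0,-0.1,0,0,0,-0.9],[0,0,-0.1,0,0,0,-0.9]]]' 12
```

```text
clock: 10.35
position: [0.6053, -0.0988, 0.015]
ee_rot: [-2.63, -1.719, 0.0]
force: [2.1, -2.6, 0.5]
width: 0.253
clock: 10.55
position: [0.6052, -0.0988, 0.0133]
ee_rot: [-2.629, -1.719, 0.0]
force: [2.3, -2.1, -1.1]
width: 0.263
clock: 10.75
position: [0.6053, -0.0988, 0.0125]
ee_rot: [-2.63, -1.719, 0.0]
force: [2.1, -2.1, -0.4]
width: 0.26
```

```bash
python3 -m creep '[[[0.03,-0.04,-0.08,0,0,0,-0.9],[0.03,-0.04,-0.08,0,0,0,-0.9]]]' 12;python3 -m creep '[[[0,0,-0.06,0,0,0,-0.9],[0,0,-0.06,0,0,0,-0.9]]]' 12
```

```text
clock: 10.95
position: [0.6054, -0.0986, 0.012]
ee_rot: [-2.629, -1.719, 0.0]
force: [0.1, -0.2, 4.7]
width: 0.257
clock: 11.15
position: [0.6054, -0.0985, 0.0118]
ee_rot: [-2.629, -1.719, 0.0]
force: [-2.9, 0.9, 8.5]
width: 0.258
```

```bash
python3 -m creep '[[[0,0,0.1,0,0,0,-0.9],[0,0,0.1,0,0,0,-0.4],[0,0,0.1,0,0,0,-0.2],[0,0,0.1,0,0,0,0],[0,0,0.1,0,0,0,0.2]]]' 5;python3 -m creep '[[[0,0,0.5,0,0,0,0.2],[0,0,2,0,0,0,0.2],[0,0,5,0,0,0,0.2],[0,0,9,0,0,0,0.2],[0,0,13,0,0,0,0.2]]]' 5;python3 -m creep '[[[-2,-5,2,0,0,0,0.2],[-4,-10,2,0,0,0,0.2],[-6,-15,3,0,0,0,0.2],[-8,-20,3,0,0,0,0.2],[-10,-25,3,0,0,0,0.2]]]' 5; python3 -m creep '[[[0,0,0,0,0,0,0.2],[0,0,0,0,0,0,0.2]]]' 5
python3 - <<'E'
from h import *
for n in("side","top"):
    cv2.imwrite(f"pics/{n}12.png",arm.get_image(n)[:,:,::-1])
a=cv2.imread("pics/top12.png")[130:190,175:240];s=cv2.imread("pics/side12.png")[210:270,150:215]
cv2.imwrite("pics/g12.png",cv2.resize(np.hstack([a,s]),None,fx=6,fy=6,interpolation=2))
from ovn import *
ovn(39,'pics/ov12.png',.605,-.099,'12',.006,(("top",185,138,42,42),('side',160,215,45,42)))
E
```

```text
clock: 11.65
position: [0.6054, -0.0991, 0.012]
ee_rot: [-2.629, -1.719, 0.001]
force: [0.4, -0.3, 0.0]
width: 0.515
clock: 12.15
position: [0.6054, -0.099, 0.1447]
ee_rot: [-2.63, -1.719, -0.0]
force: [0.9, 0.6, -0.6]
width: 0.6
clock: 12.65
position: [0.5137, -0.3296, 0.1741]
ee_rot: [2.628, 1.718, 0.002]
force: [0.6, -0.7, -0.3]
width: 0.598
clock: 12.85
position: [0.5135, -0.3293, 0.1731]
ee_rot: [2.632, 1.714, 0.001]
force: [1.2, 1.0, 0.6]
width: 0.602
```

View pics/g12.png

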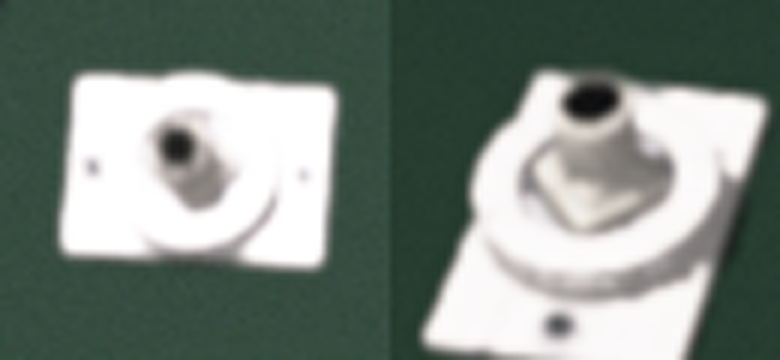

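View pics/ov12.png

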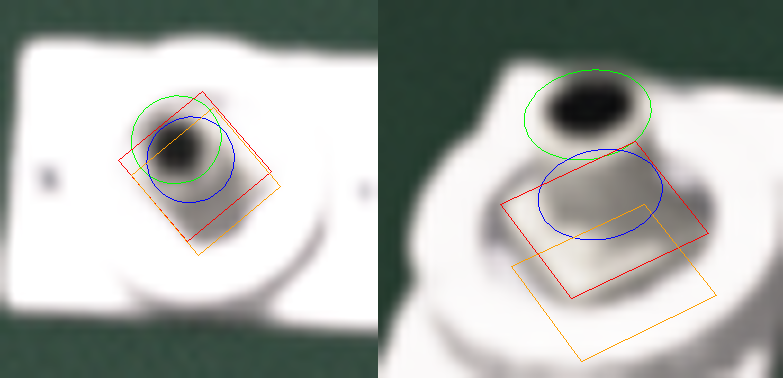

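View pics/side12.png

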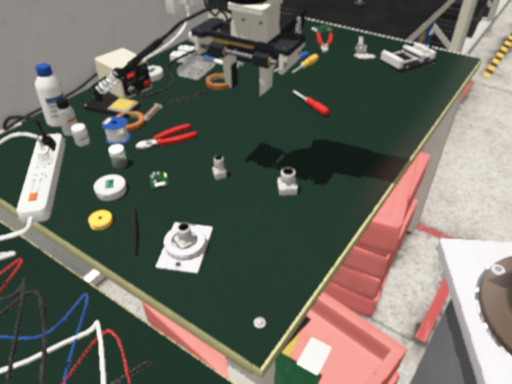

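The side overlay with the nozzle base at z = 6 mm matches: barrel top at about (184,227), skirt top level with the rim. The bystanders are unmoved, at (219,167) and (288,181), and the gripper is clear.

```bash
python3 -c "
from cell import arm
print(arm.sign_off())"
```

```text
the job is handed in; nothing more can be done
None
```

The middle nozzle is parked upright in the stand with its skirt fully home, released, and the job is handed in. The clock stood at about 13 s of the 64 s allowed.

**What I did:** I picked it up by the barrel and set it on the mouth floor. Pressing with no more than about 8 N in the readings, I turned it a few degrees each way until it dropped in. I then lowered it 10 mm until it stopped on the seat bottom with 5 to 8 N, let go and backed off.

**Last checks:**
- The travel from first floor contact to the seat bottom was 10 mm (reading 22 to 12 mm), which matches the depth of the hole.
- The final side picture agrees with an upright nozzle standing 6 mm above the bench. The top picture agrees to within about 1 pixel.
- The other two nozzles stand where they were.

**What disagreed:**
- **Tool height:** the fingertips appeared about 4 to 5 cm higher in the pictures than the TCP height reading implied. I set the grasp height from the pictures and the jaw opening, and then worked from contact heights.
- **First grip:** my first closing stopped at 26 mm, on the nozzle's shoulder. I opened, raised 5 mm and gripped again at 24 mm, on the barrel.

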